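# Hold the dusting stencil over the iced cake

### The arm

A 7-joint arm with a two-finger parallel gripper is mounted at the origin on the work surface. World frame = base frame: x ahead of the robot, y to its left, z up, the work surface at z = 0. Lengths are in m, angles in rad, forces in N, time in s.
With the tool pointing down it reaches from about 0.425 to 0.975 m from the base axis. Payload 16.7 kg.
Tool frame: the origin (TCP) lies between the finger pads; the fingertips stand 11 mm ahead of it and the grasp point (between the pads) lies 8 mm behind it; z points along the fingers, y is the direction in which the jaws open and shut (so a half turn about z gives the same grasp; the last joint's range is limited). The gripper opens to 85 mm and grips with 20 to 120 N. Pads are 22 mm wide; open, the fingers measure 114 mm over their backs; the gripper's body (76 mm by 85 mm) begins 54 mm behind the grasp point. The pads swing forward as they close: fully open they stand 13 mm farther back than shut.
Start: joints at [1.198, 0.426, 0.074, 1.606, -0.034, 1.111, -0.067], TCP at [0.149, -0.658, 0.242] pointing down, gripper open.
Joint ranges: [-2.85, 2.85], [-0.5, 2.14], [-1.23, 1.37], [0.21, 2.46], [-1.02, 4.16], [0.16, 2.05], [-2.73, 2.73]. Speed limits (rad/s): [1.89, 1.89, 2.39, 2.39, 3.01, 3.01, 3.01].

### API

Orientations are given as [roll, pitch, yaw] about the fixed x, y, z axes, in that order (R = Rz(yaw) Ry(pitch) Rx(roll)).
In Python, from cell import ctrl, effector, imaging, telemetry gives the robot as it stands. Calls block until the motion is done:
- ctrl.move_pose(position, orientation): joint-space move of the TCP to a pose.
- ctrl.servo_line(position, attitude=None, speed=0.15, force_limit=None): straight line of the TCP; attitude=None keeps the orientation; speed is the mean speed in m/s. With force_limit (N) it stops when the force on the tool has changed by that much, and returns True; else False.
- ctrl.move_joints(angles): joint-space move.
- effector.open_jaws() and effector.gripper_close(grip_force=None): open the fingers fully, or close them until they stop; grip_force is the grip in N (None keeps the last).
- ctrl.sleep(seconds).
- ctrl.ik(position, orientation): joint angles nearest the present ones, or None.
- imaging.capture(name): name is "scene" or "top"; returns (picture, depth): 420x560x3 uint8, red, green, blue; 420x560 float32, m along the optical axis (not along the pixel's ray), 0 where there is no reading.
- imaging.calibration(name): a dict with "intrinsics" (3x3 intrinsics, pixels), "dist_coeffs" ([k1, k2, p1, p2, k3] as OpenCV has them; the pictures are not rectified), "world_from_camera" (4x4, takes a point from camera to world coordinates). Camera axes: x right, y up, looking along -z (the intrinsics and any distortion apply to the point x, -y, -z); pixel columns grow to the right and rows downward; lengths in m; the calibration is good to about 2 mm. A picture is of the moment at which its call begins. calibration takes no time and is no camera call.
A pose or a line that the arm cannot do raises ctrl.MotionError and nothing moves.
- ctrl.job_done(): hands the job in, once; it reports no verdict.
Readings, each from a call of its own:
- telemetry.get_time_s(): time.
- telemetry.get_joint_positions(): joint angles.
- telemetry.get_dq(): joint speeds.
- telemetry.get_tau(): joint torques, N m.
- telemetry.get_tool_pos(): TCP position.
- telemetry.get_tool_rot(): TCP orientation.
- telemetry.get_ft_force(): force on the tool from outside, world axes, zero at the start.
- telemetry.get_ft_torque(): the same for the moment, N m.
- telemetry.get_grip_width(): opening from 0.0 (shut) to 1.0 (fully open).
Only numpy, scipy, OpenCV 4.12 (cv2) and the standard library are available. Lean on these libraries where they do the work, as an engineer would, in place of code of your own. Each camera call takes 0.05 s, during which the arm holds its last target. There are 200 camera calls.

### The job

I want to dust a sugar pattern on the square cake: pick up the teal stencil by its black handle, carry it over the spice rack and hold it level about a centimetre above the icing, centred on the cake with its sides parallel to the cake's sides. The icing is fresh: neither the cake nor its turntable may be touched, the spice rack must not be bumped, nor the things standing about disturbed. Finish while still holding the stencil there, quite still, so that I can dust through it.

Things in the scene. Friction and masses are not known exactly. Their poses are not given: they have to be found in the camera images.
- stencil: Loose stencil lying flat on the worktop, about 90 g: teal square plate 120 x 120 x 4 mm with a cut-out diamond pattern and a straight black bar handle along its -x side (x = -58 to -170 mm, 18 mm wide in y, z = 0 to 18 mm, so its bottom is level with the plate's underside). Origin: centre of the square plate's underside; x runs away from the handle, z up.
- stencil_grip (a point): Point on the stencil's handle for gripping from above across its 18 mm width: 120 mm from the plate's centre along -x, 9 mm above the underside. Axes as the stencil's.
- cake_top (a point): Centre of the flat top of the square iced cake (120 x 120 mm, 60 mm high, ivory with a rose band), 140 mm above the worktop. x and y run parallel to the cake's sides, z up. The cake stands centred on a turntable with a round aluminium plate, 233 mm across, top 80 mm above the worktop; plate and cake turn if pushed, the foot is fixed.
- spice_rack: Fixed open oak rack, 320 mm long (its x), 66 mm wide (its y), with a row of six lidded spice jars whose lids reach 115 mm above the worktop; it stands between the cake and the stencil, its length pointing roughly away from the robot. Origin: centre of its underside. Not to be touched.
- shaker: Steel sugar shaker standing loose beyond the rack, 66 mm across, 108 mm high. Origin: centre of its underside. To be left alone.
- sprinkles: Jar of sprinkles with a red lid standing loose beyond the rack, 64 mm across, 85 mm high. Origin: centre of its underside. To be left alone.
- tin: Yellow-labelled tin standing loose beyond the rack, 68 mm across, 75 mm high. Origin: centre of its underside. To be left alone.
- cake: The cake together with the round turntable plate it stands on: origin at the centre of the plate's underside, 72 mm straight below point cake_top; same axes. Not to be touched.

How it is judged:
On the way, in this order (a step that is already met when the one before it is completed fails the run):
1. the stencil is lifted clear of the worktop by the gripper (height (world z) of stencil above 0.06 m and contact force between the fingers and stencil above 1 N), for 0.2 s.
2. the stencil passes over the spice rack's line, higher than its jars (height (world z) of stencil above 0.115 m and y of stencil in the frame of spice_rack between -0.05 and 0.05 m and x of stencil in the frame of spice_rack between -0.28 and 0.28 m), for 0.04 s.
At the end, for the whole second after the job is handed in: Gripper holds the stencil still, underside 4 to 18 mm above the icing, centre within 8 mm of the cake's, tilt under 4 degrees, square with the cake within 5 degrees (any of the four ways round), touching only the fingers; shaker, jar and tin within 20 mm of their starts (horizontal distance between stencil and cake_top below 0.008 m and z of stencil in the frame of cake_top between 0.004 and 0.018 m and angle between stencil's own z axis and vertical below 0.07 rad and (angle between the x axis of stencil and the x axis of cake_top, either way round below 0.09 rad or angle between the x axis of stencil and the y axis of cake_top, either way round below 0.09 rad) and linear speed of stencil below 0.02 m/s and contact force between the fingers and stencil above 1 N and not (contact force between stencil and cake above 0.1 N) and distance of each of shaker, sprinkles, tin from where it was at the start of the episode below 0.02 m); the arm keeps its last pose, push and grip.
It fails at once if the cake or its turntable plate is touched (contact force between cake and anything else above 0.3 N).
It fails at once if the spice rack is bumped (contact force between spice_rack and anything else above 2 N).
It fails at once if the sugar shaker is pushed away or knocked over (distance of shaker from where it was at the start of the episode above 0.02 m or angle between shaker's own z axis and vertical above 0.3 rad).
It fails at once if the sprinkles jar is pushed away or knocked over (distance of sprinkles from where it was at the start of the episode above 0.02 m or angle between sprinkles's own z axis and vertical above 0.3 rad).
It fails at once if the tin is pushed away or knocked over (distance of tin from where it was at the start of the episode above 0.02 m or angle between tin's own z axis and vertical above 0.3 rad).
It also fails if it takes over 45 s, if anything falls off the work surface, if the arm or the gripper's body presses on something with over 40 N, if the wrist force passes 120 N, or if a joint passes its speed limit or range.

## Working session

There is one attempt and no reset: what is moved stays moved. The work goes in short steps, each a Python script; the robot and the scene stay as the last script left them, time stands still between calls to the robot, and variables do not carry over. Pictures are saved under pics/ and viewed, about 8 in all and at most 12, crops included, and the job is handed in when it is done.

```bash
mkdir -p pics; cat > h.py <<'E'
import numpy as np, cv2
from cell import ctrl, effector, imaging, telemetry
def cloud(name):
    im,d=imaging.capture(name); c=imaging.calibration(name)
    K=np.array(c["intrinsics"]);D=np.array(c["dist_coeffs"],float);T=np.array(c["world_from_camera"])
    h,w=d.shape; uv=np.stack(np.meshgrid(np.arange(w),np.arange(h)),-1).reshape(-1,1,2).astype(np.float64)
    n=cv2.undistortPoints(uv,K,D).reshape(h,w,2)
    P=np.stack([n[...,0]*d,-n[...,1]*d,-d],-1)@T[:3,:3].T+T[:3,3]
    P[d==0]=np.nan
    return im,d,P
E
python3 - <<'E'
from h import *
for n in("scene","top"):
    im,d,P=cloud(n); np.savez(n+"0.npz",im=im,P=P); cv2.imwrite(f"pics/{n}0.png",im[...,::-1])
    print(n,np.array(imaging.calibration(n)["world_from_camera"]).round(3).tolist())
print(telemetry.get_time_s(),telemetry.get_tool_rot())
E
```

```text
scene [[-0.377, -0.762, 0.526, 1.037], [0.926, -0.306, 0.22, 0.159], [-0.007, 0.57, 0.821, 0.755], [0.0, 0.0, 0.0, 1.0]]
top [[0.02, 0.986, -0.167, 0.464], [-1.0, 0.021, 0.004, -0.003], [0.008, 0.166, 0.986, 1.139], [0.0, 0.0, 0.0, 1.0]]
0.1 [-3.14041920e+00  9.06285925e-05  2.22736347e-01]
```

View pics/top0.png

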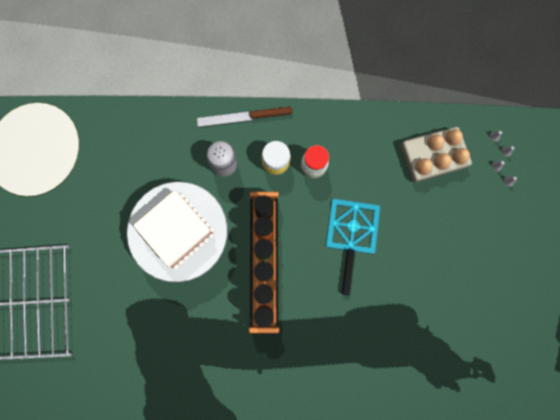

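View pics/scene0.png

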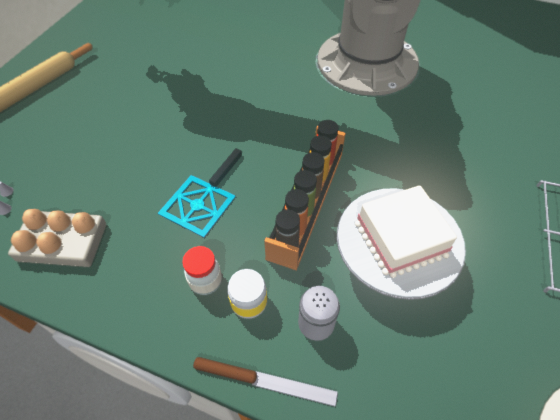

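The top view shows the stencil plate at (354,226) with its handle running down to (347,293), the rack at (264,262) and the cake at (172,230), turned about 40°. The shaker (221,157), tin (276,157) and sprinkles jar (315,161) stand beyond the rack. The scene view agrees. Next I'll measure these.

```bash
cat >> h.py <<'E'
def rect(p):
    (c,s,a)=cv2.minAreaRect((p[:,:2]*1000).astype(np.float32)); return np.round(np.array(c)/1000,4),np.round(s,1),round(a,2)
def teal(im,P):
    hsv=cv2.cvtColor(np.ascontiguousarray(im),cv2.COLOR_RGB2HSV)
    m=((hsv[...,0]>85)&(hsv[...,0]<105)&(hsv[...,1]>150)&(hsv[...,2]>110)&np.isfinite(P[...,0])).astype(np.uint8)
    n,l,s,_=cv2.connectedComponentsWithStats(m,connectivity=8); return l==1+np.argmax(s[1:,4])
def cake(im,P):
    m=((abs(P[...,2]-.14)<.008)&(im.min(-1)>120)&(P[...,1]>.05)).astype(np.uint8)
    n,l,s,_=cv2.connectedComponentsWithStats(m); return l==1+np.argmax(s[1:,4])
E
python3 - <<'E'
from h import *
for n in("scene","top"):
    f=np.load(n+"0.npz"); im,P=f["im"],f["P"]
    z=P[...,2]; print(n)
    m=teal(im,P); print(" teal",rect(P[m]),np.percentile(z[m],[5,50,95]).round(4))
    C=rect(P[m])[0]
    r=np.hypot(P[...,0]-C[0],P[...,1]-C[1])
    # handle: dark, height ~18mm
    h=(r<.19)&(z>.011)&(z<.03)&(im.max(-1)<70)&~m&(P[...,0]<C[0]-.03)
    print(" handle",h.sum(),rect(P[h]),np.median(z[h]).round(4))
    k=cake(im,P); print(" cake",k.sum(),rect(P[k]),np.percentile(z[k],[5,50,95]).round(4))
    rk=(z>.10)&(z<.125)&(im.max(-1)<60)&(abs(P[...,1])<.15)&(P[...,0]>.2)
    print(" lids",rk.sum(),rect(P[rk]),np.percentile(z[rk],[50,95]).round(4))
    pl=(abs(z-.08)<.004)&(im.min(-1)>120)&(P[...,1]>.05); print(" plate",rect(P[pl]))
    w=(abs(z)<.006); print(" table",np.nanmedian(z[w]).round(4))
E
```

```text
scene
 teal (array([ 0.6163, -0.2108]), array([126.4, 123. ]), 82.11) [0.0024 0.0052 0.0073]
 handle 164 (array([ 0.5061, -0.191 ]), array([ 14.5, 109.3]), 82.22) 0.0177
 cake 4266 (array([0.5867, 0.2112]), array([121.2, 120.4]), 42.94) [0.1378 0.1411 0.1429]
 lids 587 (array([0.5273, 0.0104]), array([283.1,  41. ]), 1.37) [0.1111 0.1166]
 plate (array([0.6134, 0.1712]), array([231.1, 325. ]), 33.43)
 table 0.0013
top
 teal (array([ 0.6141, -0.2103]), array([122.5, 123.1]), 82.87) [-0.0017  0.0028  0.0067]
 handle 341 (array([ 0.4995, -0.1956]), array([ 18.5, 109.4]), 82.96) 0.0171
 cake 2963 (array([0.5837, 0.2105]), array([122. , 120.5]), 42.94) [0.1359 0.1391 0.1421]
 lids 1707 (array([0.5183, 0.0093]), array([283.1,  41. ]), 0.99) [0.1141 0.1174]
 plate (array([0.6099, 0.1694]), array([228.6, 324.9]), 33.73)
 table -0.0006
```

Both cameras agree to 1–3 mm and match the known sizes. Stencil: centre (0.615, −0.2105), x axis at −7.5°. Cake: (0.585, 0.211), sides at 42.9°. I'll move to the handle, grip it and lift.

```bash
python3 - <<'E'
from h import *
a=np.radians(-7.5); g=np.array([.615,-.2105])-.12*np.array([np.cos(a),np.sin(a)])
o=[np.pi,0,a]
for d in(42.9,-47.1):
    t=np.radians(d); q=np.array([.585,.211])-.12*np.array([np.cos(t),np.sin(t)])
    for z in(.3,.165): print(d,q.round(3),z,np.round(ctrl.ik([*q,z],[np.pi,0,t]),2))
ctrl.move_pose([*g,.2],o)
ctrl.servo_line([*g,.06],speed=.15)
im,d,P=cloud("scene"); cv2.imwrite("pics/pre.png",cv2.resize(im[100:300,120:360,::-1],None,fx=3,fy=3))
hit=ctrl.servo_line([*g,.0155],speed=.05,force_limit=8)
print("hit",hit,telemetry.get_tool_pos(),telemetry.get_ft_force())
E
```

```text
42.9 [0.497 0.129] 0.3 [ 0.49  0.22 -0.98  1.85  0.2   1.18 -1.38]
42.9 [0.497 0.129] 0.165 [ 0.41  0.4  -0.96  2.    0.41  0.95 -1.57]
-47.1 [0.503 0.299] 0.3 [-1.44  0.36  1.03  1.78 -0.33  1.19 -2.71]
-47.1 [0.503 0.299] 0.165 [-1.28  0.48  0.83  1.92 -0.44  0.93 -2.63]
hit False [ 0.49622053 -0.19491757  0.01574573] [ 0.70550152  0.4493586  -0.55516986]
```

View pics/pre.png

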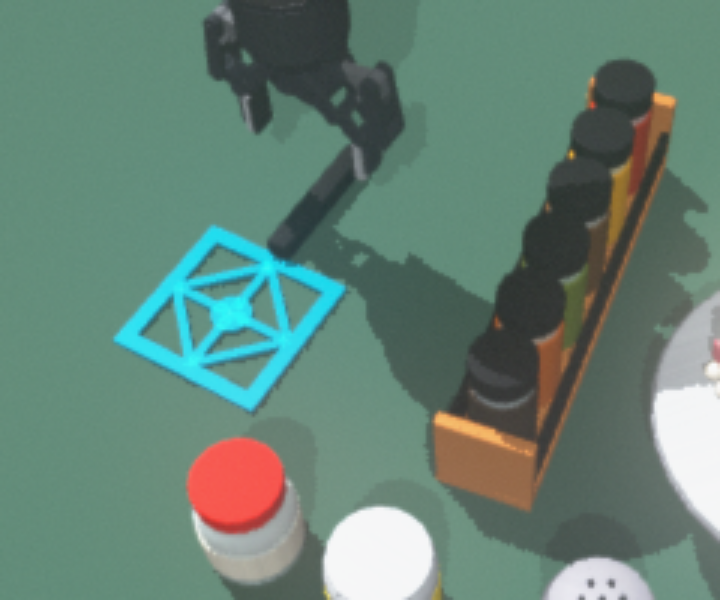

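The open fingers straddle the handle (crop ≈(310,180)). Closing and lifting.

```bash
python3 - <<'E'
from h import *
effector.gripper_close(grip_force=70); print("w",telemetry.get_grip_width()*85)
p=telemetry.get_tool_pos()
ctrl.servo_line([p[0],p[1],.30],speed=.12); ctrl.sleep(.5)
print(telemetry.get_time_s(),telemetry.get_tool_pos(),telemetry.get_tool_rot(),telemetry.get_joint_positions(),telemetry.get_ft_force())
for n in("scene","top"):
    im,d,P=cloud(n); m=teal(im,P); print(n,m.sum(),rect(P[m]),np.percentile(P[m][:,2],[5,50,95]).round(4))
    A=np.c_[P[m][:,:2]-P[m][:,:2].mean(0),np.ones(m.sum())]; print(" slope",np.linalg.lstsq(A,P[m][:,2],rcond=None)[0].round(4))
    cv2.imwrite(f"pics/lift_{n}.png",im[...,::-1])
E
```

```text
w 16.173170718582423
8.0167 [ 0.4960999  -0.19479382  0.30000642] [-3.14156890e+00  1.33502793e-05 -1.30853900e-01] [ 0.45882263  0.15551509 -0.2298944   1.84117022  0.03866713  1.14923068
 -1.48587197] [ 0.8539874   0.3794225  -0.95947539]
scene 2753 (array([ 0.4662, -0.3294]), array([545.4, 234.5]), 49.0) [0.2861 0.2888 0.2902]
 slope [0.3747 0.3452 0.2827]
top 2016 (array([ 0.6476, -0.231 ]), array([157.1, 276.1]), 62.7) [-0.0004  0.2867  0.2894]
 slope [-0.471   0.8249  0.267 ]
```

View pics/lift_scene.png

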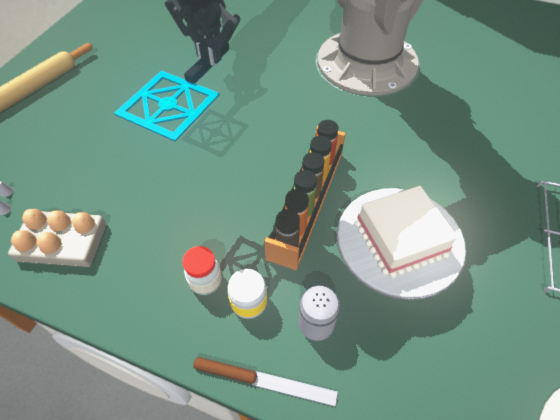

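The stencil is held and level at about 0.285 m (plate at (168,104), shadow clear below). Next: carry it over the rack at that height, then measure again above the cake.

```bash
cat >> h.py <<'E'
def stencil(n,z0,save=None):
    im,d,P=cloud(n); m=teal(im,P)&(abs(P[...,2]-z0)<.02); Q=P[m]
    for _ in range(3):
        A=np.c_[Q[:,:2]-Q[:,:2].mean(0),np.ones(len(Q))]; s=np.linalg.lstsq(A,Q[:,2],rcond=None)[0]; r=Q[:,2]-A@s
        Q=Q[abs(r)<.005]
    print(n,len(Q),rect(Q),"slope",s.round(4))
    if save: cv2.imwrite(f"pics/{save}_{n}.png",im[...,::-1])
    return im,P
E
python3 - <<'E'
from h import *
for n in("scene","top"): stencil(n,.287)
t=np.radians(42.9); q=np.array([.585,.211])-.12*np.array([np.cos(t),np.sin(t)])
ctrl.servo_line([*q,.30],attitude=[np.pi,0,t],speed=.12); ctrl.sleep(.5)
print(telemetry.get_time_s(),telemetry.get_tool_pos(),telemetry.get_tool_rot(),telemetry.get_joint_positions())
for n in("scene","top"): stencil(n,.287,"over")
E
```

```text
scene 2692 (array([ 0.6169, -0.2092]), array([122.2, 123.1]), 82.63) slope [-2.400e-03 -2.000e-04  2.887e-01]
top 1829 (array([ 0.6144, -0.2108]), array([120.6, 119.7]), 82.55) slope [-0.0068 -0.0019  0.2868]
11.5667 [0.49711431 0.12931803 0.30001326] [ 3.14156658e+00 -3.75902431e-05  7.48738519e-01] [ 0.1254751   0.14954128 -0.55596414  1.8641377   0.08620573  1.15151329
 -1.28269238]
scene 3023 (array([0.585 , 0.2117]), array([122.8, 121.4]), 43.75) slope [ 2.000e-04 -2.900e-03  2.889e-01]
top 474 (array([0.6156, 0.2408]), array([ 33.7, 119.6]), 42.0) slope [-0.0065 -0.0056  0.2865]
```

View pics/over_scene.png

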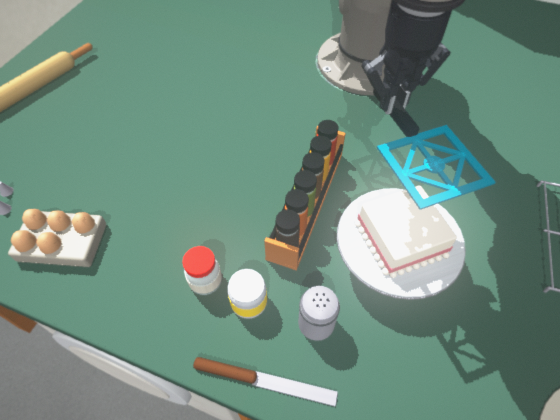

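The stencil is crossed and sits over the cake, plate at (435,165) in the scene view. In the same camera it is within 2 mm of the cake's centre. I'll descend with a small correction.

```bash
python3 - <<'E'
from h import *
p=telemetry.get_tool_pos()+np.array([.0015,-.0005,0]); t=np.radians(42.6)
ctrl.servo_line([p[0],p[1],.20],attitude=[np.pi,0,t],speed=.1)
ctrl.sleep(.3); stencil("scene",.188)
ctrl.servo_line([p[0],p[1],.167],speed=.03,force_limit=4)
ctrl.sleep(.7)
print(telemetry.get_time_s(),telemetry.get_tool_pos(),telemetry.get_tool_rot(),telemetry.get_ft_force())
im,P=stencil("scene",.155,"end"); k=cake(im,P); print("cake",rect(P[k]),np.median(P[k][:,2]))
cv2.imwrite("pics/endc.png",cv2.resize(im[100:320,250:500,::-1],None,fx=2.7,fy=2.7))
E
```

```text
scene 866 (array([0.5719, 0.2286]), array([120.4,  76.7]), 44.61) slope [ 0.0016 -0.0038  0.1893]
15.1167 [0.49859189 0.12881107 0.16700799] [-3.14156996e+00  1.10167694e-06  7.43515899e-01] [-0.07183001  0.22473095 -1.86144843]
scene 614 (array([0.6074, 0.1907]), array([121.9,  60.9]), 47.23) slope [ 0.0013 -0.0013  0.156 ]
cake (array([0.6272, 0.2105]), array([164.4,  82.8]), 88.56) 0.13887467045478308
```

View pics/endc.png

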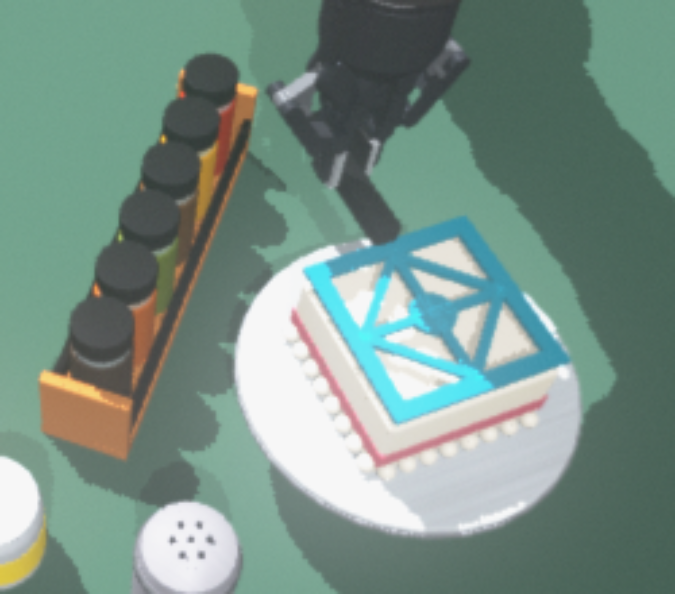

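The plate lies over the cake parallel to its sides (centre ≈(435,315) in the crop). The arm's shadow cut away part of the teal mask, so I'll measure once more with a looser threshold.

```bash
python3 - <<'E'
from h import *
im,d,P=cloud("scene"); hsv=cv2.cvtColor(np.ascontiguousarray(im),cv2.COLOR_RGB2HSV)
m=(abs(hsv[...,0].astype(int)-96)<12)&(hsv[...,1]>140)&(hsv[...,2]>50)&(abs(P[...,2]-.156)<.006)
m&=(P[...,1]>.09)
Q=P[m];print(m.sum(),rect(Q),np.median(Q[:,2]))
A=np.c_[Q[:,:2]-Q[:,:2].mean(0),np.ones(len(Q))];print(np.linalg.lstsq(A,Q[:,2],rcond=None)[0].round(4))
print(abs(telemetry.get_dq()).max(),telemetry.get_grip_width()*85)
f=np.load("scene0.npz"); D=abs(im.astype(int)-f["im"]).max(-1); print("diff around loose objects",np.percentile(D[255:340,180:345],[50,95,99]))
E
```

```text
1640 (array([0.5872, 0.211 ]), array([120.3, 120.7]), 42.8) 0.1559703055710291
[-0.0017 -0.0018  0.156 ]
0.0022503384688260983 16.03729987060026
diff around loose objects [31. 39. 41.]
```

Seen by the same camera, the stencil is 0.5 mm off the cake's centre and 0.1° out of square. Its underside is about 11 mm above the icing. Handing in.

```bash
python3 -c "
from h import *
ctrl.job_done(); print(telemetry.get_time_s())"
```

```text
the job is handed in; nothing more can be done
the job is handed in; nothing more can be done
```

The stencil is now held still and level over the cake, and the job is handed in. I gripped the handle at 70 N, lifted it and carried it over the spice rack about 28 cm above the worktop. Then I lowered it straight down onto the cake's position. The last clock reading, before the final check, was 15.1 s.

Last checks with the scene camera:

| Check | Measured | Allowed |
|---|---|---|
| Offset from cake centre | about 0.5 mm | 8 mm |
| Out of square with the cake | about 0.15° | 5° |
| Underside above the icing | about 11 mm | 4 to 18 mm |
| Tilt | under 0.2° | 4° |
| Joint speeds | about 0.002 rad/s | stencil below 0.02 m/s |

Where checks fell short or disagreed:
- **Shadowed readings:** My first two stencil readings over the cake (during the descent and at the end) were off because the arm's shadow hid part of the plate. I re-measured the final one with a looser colour threshold, and the table shows that result.
- **Cameras:** The two cameras differed by about 2–3 mm in x. I therefore compared stencil and cake within the scene camera alone. The top camera's last view of the stencil was mostly blocked.
- **Loose items:** A before-and-after image comparison was inconclusive because the overall brightness had changed. The shaker and tin looked unmoved in the pictures, but I last saw the sprinkles jar just before the final descent. Nothing was carried low near any of the three.
- **Tool force:** It drifted 1–2 N, with no sign of contact.

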